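# Take the desktop hi-fi tower apart and lay it out

### The job

Take the little hi-fi tower apart and lay it out without disturbing the coffee cup, keeping both units upright: stand the black phono box on the table straight to the left of the round transformer (as the robot sees it, neither nearer nor farther than it), its long side pointing at the transformer and a gap of about 3 cm between them. Stand the silver amplifier on the table midway between the two small speakers, in line with them, its long side along that line. Pile the two wooden spacer plates one on the other on the cork block, both centred on it and lying the same way as it does.

Things in the scene. Friction and masses are not known exactly. Their poses are not given: they have to be found in the camera images.
- phono_center (a point): Phono box: black box, 44 mm (its x) by 64 mm (its y, long) by 28 mm high, about 0.2 kg, with two small steel knobs (16 mm across, 9 mm tall) on top near the ends of its length, at y = +-20 mm. At the start it is the top piece of the tower. The point is the centre of the box, 14 mm above its underside; z is up.
- plate_short_center (a point): Short spacer plate: plain walnut board, 60 mm (x) by 90 mm (y) by 10 mm thick, about 0.04 kg. In the tower it lies under the phono box and on the amplifier. The point is its centre, 5 mm above its underside; z is up.
- amp_center (a point): Amplifier: silver aluminium box, 52 mm (x) by 130 mm (y, long) by 34 mm high, about 0.4 kg, a dark window and a 6 mm deep knob (18 mm across, near one end, 48 mm from the middle) on one long face. In the tower it lies under the short plate (its ends stick out) and on the long plate. The point is its centre, 17 mm above its underside; z is up.
- plate_long_center (a point): Long spacer plate: plain walnut board, 60 mm (x) by 160 mm (y) by 10 mm thick, about 0.07 kg. It is the lowest loose piece of the tower and lies on a fixed dark rubber foot (46 by 140 by 22 mm high, narrower than the plate) that stays where it is. The point is its centre, 5 mm above its underside; z is up. The four tower pieces all lie with their long sides (y) nearly parallel.
- cork: Cork block fixed to the table, 46 mm (x) by 130 mm (y, long) by 22 mm high, narrower than the plates; its top is where the plates are piled. Origin at the centre of its underside, on the table.
- psu: Round transformer: a dark steel can 84 mm in diameter and 50 mm tall (a brass nut makes it 57 mm) fixed to the table. Origin at the centre of its underside; its axes are those of the world, +y to the left as the robot sees it. The phono box, 64 mm long, belongs on its +y side, so that their centres are 104 mm apart.
- speaker_left: Left small speaker: dark wooden box 80 by 80 mm, 120 mm tall, with a grey front that faces the robot, fixed. Origin at the centre of its underside; its -y axis points along the line to the right speaker's centre, always 340 mm away. Both speakers are turned alike.
- speaker_right: Right small speaker, the same as the left one, fixed. Origin at the centre of its underside; its +y axis points to the left speaker.
- cup: Bystander, to be left alone: white coffee cup on its saucer (one piece, saucer 116 mm across, 66 mm tall), loose, outside one of the two speakers; a camera stands outside the other. Origin at the centre of its underside.

How it is judged:
By the outcome, as a careful person would: the job done as asked, in the order asked, and still so for the second after the job is handed in, with the robot touching nothing.
It also fails if it takes over 112 s, if anything falls off the work surface, if the arm or the gripper's body presses on something with over 40 N, if the wrist force passes 120 N, or if a joint passes its speed limit or range.

### The arm

A 6-joint arm with a two-finger parallel gripper is mounted at the origin on the work surface. World frame = base frame: x ahead of the robot, y to its left, z up, the work surface at z = 0. Lengths are in m, angles in rad, forces in N, time in s.
With the tool pointing down it reaches from about 0.35 to 0.925 m from the base axis. Payload 6.4 kg.
Tool frame: the origin (TCP) lies between the finger pads; the fingertips stand 19 mm ahead of it and the grasp point (between the pads) is the TCP; z points along the fingers, y is the line along which they close (so a half turn about z gives the same grasp; the last joint's range is limited). The gripper opens to 85 mm and grips with 20 to 120 N. Pads are 22 mm wide; open, the fingers measure 114 mm over their backs; the gripper's body (76 mm by 85 mm) begins 54 mm behind the grasp point. The pads swing forward as they close: fully open they stand 13 mm farther back than shut.
Start: joints at [0.967, 0.245, 1.558, -0, 1.339, -0.174], TCP at [0.271, 0.591, 0.213] pointing down, gripper open.
Joint ranges: [-3.13, 3.13], [-1.02, 2.26], [0.13, 2.54], [-0.95, 4.09], [0.21, 2.88], [-2.74, 2.74]. Speed limits (rad/s): [2.57, 2.57, 3.14, 3.14, 3.14, 3.14].

### API

Orientations are given as a rotation vector (axis times angle).
In Python, from rig import manip, eyes, spotter gives the robot as it stands.
- The arm moves only by the tool step_arm, never from a script. Its argument "targets" is a list that holds one entry, the list of rows, each a list of 7 numbers: the closure, from 0 (fully open) to 1 (shut), then the shift along the tool's x, y, z normalised to -1 to 1, where 1 is 20 cm, then the turn, a rotation vector about the tool's x, y, z normalised to -1 to 1, where 1 is pi rad. In form: [[[jaw, tx, ty, tz, ax, ay, az], ...]]. A call has 1 to 8 rows; each row shifts and turns the commanded pose from where the row before left it, along the tool's axes as they then stand; what a row does not reach is not made up. A row lasts 1/8 s, in which the tool goes at most 62.5 mm and 10.7 degrees, less where a joint would pass 70% of its speed; a pose out of reach is approached as far as the arm can. A call with a number of a shift or a turn outside -1 to 1 is refused whole. A call with a gripper value outside its range is refused whole. The fingers move at their own pace and stop on an object; "squeeze" is the grip in N (left out, the last holds). Time passes only in rows, so rows that do not move let the fingers close. It gives the time, the measured TCP pose, the force, the opening and the grip force at its end, in the units of the state.
- manip.state(): the state, without advancing time (a new reading comes with each control period).
- eyes.read_camera(name): name is "scene" or "top" or "wrist"; returns the picture (420x560x3 uint8, red, green, blue); there is no depth.
- eyes.camera_model(name): a dict with "fx", "fy", "cx", "cy" (pixels), "pose" (4x4, takes a point from camera to world coordinates). Camera axes: x right, y down, z forward; pixel columns grow to the right and rows downward; lengths in m; the calibration is good to about 2 mm. The wrist camera is an equidistant fisheye: a pixel r from the principal point sees the ray r / f radians off the axis. A picture is of the moment at which its call begins: read the wrist's pose just before it. camera_model takes no time and is no camera call; for the wrist camera it gives the pose at the moment of the call.
- manip.hand_in(): hands the job in; it is judged then, once.
Trained networks look in the newest picture that a camera, given by its name, has taken for a name from the list of things; names that differ only in an ending like _2 or _b are one class to them, and where a whole thing is asked for, a point or a joint stands for the part that bears it (a point fixed in the world has none). Each returns a list of dicts, best first, with "confidence" (0 to 1); they miss things now and then, are a little off and sometimes report something else, mostly with a low value. They report only what shows in the picture. A call takes as long as a camera call.
- spotter.look_for(camera, label): "extent" ([left, top, width, height] in pixels, round what is visible of it).
- spotter.landmark_of(camera, label): "xy" ([column, row] in pixels: a listed point, or the origin of a listed thing).
The state is a dict: "t": time; "qpos": joint angles; "joint_velocities": joint speeds; "tau": joint torques, N m; "ee_pos": TCP position; "eef_rot": TCP orientation; "ft_force": force on the tool from outside, world axes, zero at the start; "wrist_torque": the same for the moment, N m; "width": finger opening in m; "grip_force": force on a finger pad.
Only numpy, scipy, OpenCV 4.12 (cv2) and the standard library are available. Lean on these libraries where they do the work, as an engineer would, in place of code of your own. Each camera call takes 0.05 s, during which the arm holds its last target. There are 200 camera calls.

## Working session

There is one attempt and no reset: what is moved stays moved. The work goes in short steps, Python scripts to look and compute and a tool call to move; the robot and the scene stay as the last step left them, time stands still between calls to the robot, and variables do not carry over. Pictures are saved under pics/ and viewed, at most 16 in all, crops included, and the job is handed in when it is done.

Besides the shell and the picture viewer there is one more tool, called after "Call:" as name(argument=value, ...) on one line, values as JSON. step_arm: Moves the arm, as the interface text tells. Its arguments: {"type":"object","properties":{"targets":{"type":"array","items":{"type":"array","items":{"type":"array","items":{"type":"number","minimum":-1,"maximum":1}}}},"squeeze":{"type":"number"}},"required":["targets"]}

```bash
ls; mkdir -p pics; cat > h.py <<'E'
import numpy as np, cv2
from scipy.spatial.transform import Rotation as R
from rig import manip, eyes, spotter
def ray(m,uv,wrist=False):
    x=(uv[0]-m["cx"])/m["fx"]; y=(uv[1]-m["cy"])/m["fy"]
    if wrist:
        r=np.hypot(x,y); d=np.array([x/r*np.sin(r),y/r*np.sin(r),np.cos(r)]) if r>1e-9 else np.array([0,0,1.])
    else: d=np.array([x,y,1.])
    P=np.array(m["pose"]); return P[:3,3],P[:3,:3]@d
def at_z(m,uv,z,wrist=False):
    o,d=ray(m,uv,wrist); return o+d*(z-o[2])/d[2]
def proj(m,p,wrist=False):
    P=np.array(m["pose"]); q=P[:3,:3].T@(np.array(p)-P[:3,3])
    if wrist:
        r=np.hypot(q[0],q[1]); a=np.arctan2(r,q[2]); q=np.array([q[0]/r*a,q[1]/r*a,1])
    else: q=q/q[2]
    return np.array([m["cx"]+m["fx"]*q[0],m["cy"]+m["fy"]*q[1]])
E
python3 - <<'E'
from h import *
s=manip.state(); print({k:np.round(v,3).tolist() for k,v in s.items()})
Z=dict(phono_center=.022+.01+.034+.01+.014,plate_short_center=.071,amp_center=.049,plate_long_center=.027,cork=0,psu=0,speaker_left=0,speaker_right=0,cup=0)
for c in ["scene","top","wrist"]:
    m=eyes.camera_model(c); im=eyes.read_camera(c); cv2.imwrite(f"pics/{c}0.png",im[:,:,::-1])
    print(c,{k:np.round(v,3).tolist() for k,v in m.items()})
    if c!="wrist":
      for n,z in Z.items():
        for d in spotter.landmark_of(c,n)[:2]: print(n,np.round(d["xy"],1),round(d["confidence"],2),np.round(at_z(m,d["xy"],z),3))
E
```

```text
pics
{'t': 0.0, 'qpos': [0.967, 0.246, 1.559, 0.0, 1.339, -0.174], 'joint_velocities': [0.001, -0.0, 0.0, 0.001, 0.0, -0.002], 'tau': [0.001, -42.949, -32.613, -0.0, 0.005, 0.0], 'ee_pos': [0.27, 0.59, 0.212], 'eef_rot': [-0.67, -3.069, 0.003], 'ft_force': [-0.34, 0.551, -0.132], 'wrist_torque': [-0.025, 0.027, 0.016], 'grip_force': 0.0, 'width': 0.085}
scene {'fx': 454.032, 'fy': 454.032, 'cx': 271.167, 'cy': 211.288, 'pose': [[-0.026, 0.714, -0.699, 1.384], [1.0, 0.02, -0.017, 0.029], [0.002, -0.699, -0.715, 0.907], [0.0, 0.0, 0.0, 1.0]]}
phono_center [374.2 181.8] 0.78 [0.466 0.284 0.09 ]
plate_short_center [374.3 181.3] 0.65 [0.443 0.291 0.071]
amp_center [372.2 189.7] 0.82 [0.453 0.287 0.049]
plate_long_center [369.5 194.7] 0.84 [0.45  0.284 0.027]
cork [145.2 203. ] 0.63 [ 0.474 -0.351  0.   ]
psu [255.8 205.9] 0.93 [ 0.477 -0.036  0.   ]
speaker_left [353.9 256.6] 0.88 [0.652 0.223 0.   ]
speaker_right [219.  251.9] 0.9 [ 0.646 -0.122  0.   ]
cup [109.4 251.6] 0.74 [ 0.653 -0.403  0.   ]
top {'fx': 452.522, 'fy': 452.522, 'cx': 280.456, 'cy': 201.369, 'pose': [[-0.008, -0.999, 0.044, 0.507], [-1.0, 0.008, -0.006, -0.01], [0.005, -0.044, -0.999, 1.215], [0.0, 0.0, 0.0, 1.0]]}
phono_center [157.7 243.1] 0.73 [0.456 0.288 0.09 ]
plate_short_center [159.3 245.4] 0.87 [0.449 0.289 0.071]
plate_short_center [290. 234.] 0.71 [ 0.475 -0.04   0.071]
plate_long_center [402.6 233.7] 0.44 [ 0.472 -0.336  0.027]
cork [403.8 234.7] 0.9 [ 0.469 -0.347  0.   ]
cork [192.7 167.1] 0.18 [0.655 0.219 0.   ]
psu [285.4 233.8] 0.64 [ 0.474 -0.029  0.   ]
speaker_left [193.9 166.9] 0.73 [0.655 0.216 0.   ]
speaker_right [158.7 243.8] 0.44 [0.45 0.31 0.  ]
cup [424.2 167.2] 0.69 [ 0.65  -0.405  0.   ]
wrist {'fx': 325.192, 'fy': 325.192, 'cx': 280.156, 'cy': 207.737, 'pose': [[0.416, 0.877, 0.243, 0.21], [0.91, -0.401, -0.111, 0.619], [0.0, 0.267, -0.964, 0.375], [0.0, 0.0, 0.0, 1.0]]}
```

View pics/top0.png

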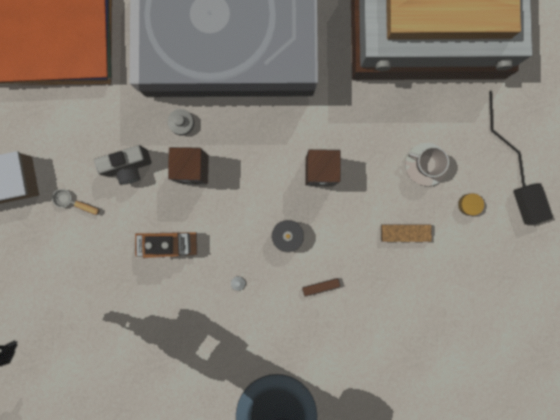

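View pics/scene0.png

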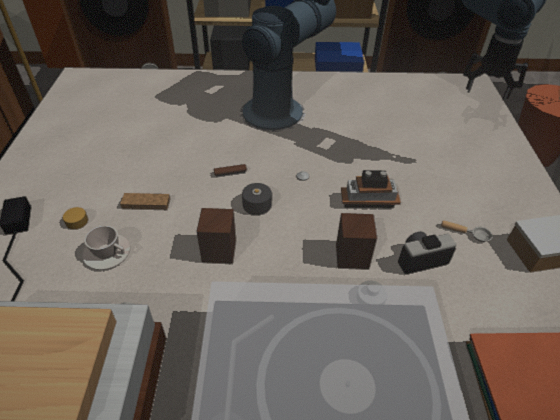

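The top view shows the tower at about (165,244), the transformer at (288,236), the cork at (406,233), the speakers at (188,166) and (323,168), and the cup at (431,163). The scene view agrees with this. I'll square the tool with the world axes and look from above the tower.

Call:
step_arm(targets=[[[0, 0, 0, 0, 0, 0, 0.052], [0, 0, 0, 0, 0, 0, 0.052], [0, 0, 0, 0, 0, 0, 0.052], [0, 0, 0, 0, 0, 0, 0.052], [0, 0, 0, 0, 0, 0, 0.052], [0, 0, 0, 0, 0, 0, 0.052], [0, 0, 0, 0, 0, 0, 0.052]]])

```text
t: 1.92
ee_pos: [0.2709, 0.5909, 0.2131]
eef_rot: [2.23, 2.213, 0.0]
ft_force: [0.8, 0.0, -0.6]
width: 0.0855
grip_force: 0.0
```

Call:
step_arm(targets=[[[0, -0.24, 0.15, -0.05, 0, 0, 0], [0, -0.24, 0.15, -0.05, 0, 0, 0], [0, -0.24, 0.15, -0.05, 0, 0, 0], [0, -0.24, 0.15, -0.05, 0, 0, 0], [0, -0.24, 0.15, -0.05, 0, 0, 0], [0, -0.24, 0.15, 0, 0, 0, 0], [0, 0, 0, 0, 0, 0, 0]]])

```text
t: 2.8
ee_pos: [0.4519, 0.2997, 0.2634]
eef_rot: [2.23, 2.212, 0.001]
ft_force: [0.7, 0.7, 0.4]
width: 0.0855
grip_force: 0.0
```

```bash
cat > look.py <<'E'
import sys
from h import *
def st():
    s=manip.state(); M=R.from_rotvec(s["eef_rot"]).as_matrix()
    print("t",round(s["t"],2),"tcp",np.round(s["ee_pos"],4),"tooly deg",round(np.degrees(np.arctan2(M[1,1],M[0,1])),2),"tz",np.round(M[:,2],3),"w",round(s["width"],4),"F",np.round(s["ft_force"],1),"q",np.round(s["qpos"],2)); return s
def shot(c,name):
    m=eyes.camera_model(c); im=eyes.read_camera(c); cv2.imwrite(f"pics/{name}.png",im[:,:,::-1]); return m,im
E
python3 - <<'E'
from look import *
st(); m,im=shot("wrist","w1")
for n,z in dict(phono_center=.09,plate_short_center=.071,amp_center=.049,plate_long_center=.027).items():
    for d in spotter.landmark_of("wrist",n)[:2]: print(n,np.round(d["xy"],1),round(d["confidence"],2),np.round(at_z(m,d["xy"],z,True),3))
E
```

```text
t 2.8 tcp [0.4519 0.2997 0.2634] tooly deg -0.46 tz [ 0.001 -0.    -1.   ] w 0.0855 F [0.7 0.7 0.4] q [ 0.38 -0.05  1.78 -0.    1.41  0.38]
phono_center [282.7 195.4] 0.68 [0.455 0.288 0.09 ]
amp_center [415.3 222.3] 0.63 [0.627 0.242 0.049]
```

View pics/w1.png

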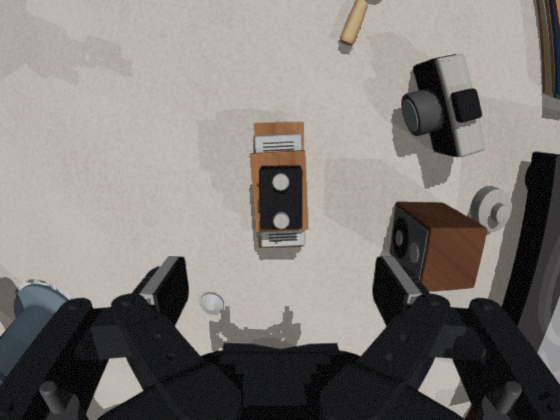

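The wrist view shows the tower at about (280,190), phono knobs at (281,181) and (281,221), with the plates and amplifier ends nearly parallel to the image's vertical (world y). Next I'll measure angles by segmentation.

```bash
cat >> look.py <<'E'
def rect(m,im,z,cx,cy,half=.13,px=2500,wrist=True):
    "top-down picture of plane z: column->+x, row->-y"
    n=int(2*half*px); u=(np.arange(n)+.5)/px-half
    X,Y=np.meshgrid(cx+u,cy-u); P=np.array(m["pose"])
    q=(np.stack([X,Y,np.full_like(X,z)],-1)-P[:3,3])@P[:3,:3]
    if wrist:
        r=np.hypot(q[...,0],q[...,1]); k=np.arctan2(r,q[...,2])/r
    else: k=1/q[...,2]
    return cv2.remap(im,(m["cx"]+m["fx"]*q[...,0]*k).astype(np.float32),(m["cy"]+m["fy"]*q[...,1]*k).astype(np.float32),cv2.INTER_LINEAR)
def blob(mask,cx,cy,half=.13,px=2500,near=None):
    mask=cv2.morphologyEx(mask.astype(np.uint8),cv2.MORPH_OPEN,np.ones((9,9))); mask=cv2.morphologyEx(mask,cv2.MORPH_CLOSE,np.ones((31,31)))
    cs,_=cv2.findContours(mask,cv2.RETR_EXTERNAL,cv2.CHAIN_APPROX_NONE); out=[]
    for c in sorted(cs,key=cv2.contourArea)[::-1][:3]:
        (a,b),(w,h),t=cv2.minAreaRect(c)
        if w>h: w,h,t=h,w,t-90
        t=(t+90)%180-90
        out.append((round(cx-half+a/px,4),round(cy+half-b/px,4),round(w/px,4),round(h/px,4),"yaw",round(-t,2)))
    return out
def boxes(m,im,x,y,lay,half=.13,wrist=True):
    for n,z,f in lay:
        r=rect(m,im,z,x,y,half,wrist=wrist); h=cv2.cvtColor(r,cv2.COLOR_RGB2HSV).astype(int)
        for b in blob(f(h),x,y,half): print(n,b)
brown=lambda h:(h[...,1]>90)&((h[...,0]<18)|(h[...,0]>172))&(h[...,2]>60)
dark=lambda h:(h[...,2]<60)
E
cat > seg.py <<'E'
from look import *
im=cv2.imread("pics/w1.png")[:,:,::-1]; m=eyes.camera_model("wrist")
boxes(m,im,.455,.288,[("phono",.104,dark),("short",.076,brown),("long",.032,brown)],.1)
r=rect(m,im,.076,.455,.288,.1); cv2.imwrite("pics/r1.png",r[:,:,::-1])
for uv in [(281,181),(281,221)]: print(at_z(m,uv,.113,True))
E
python3 seg.py
```

```text
phono (0.45, 0.2926, 0.0428, 0.066, 'yaw', -0.0)
short (0.4486, 0.2926, 0.0591, 0.0897, 'yaw', 3.39)
short (0.4482, 0.3622, 0.0126, 0.052, 'yaw', -88.91)
long (0.4485, 0.2826, 0.0666, 0.1013, 'yaw', 3.35)
long (0.448, 0.3611, 0.0142, 0.0583, 'yaw', -88.71)
[0.45080365 0.31150434 0.113     ]
[0.45085345 0.2706456  0.113     ]
```

View pics/r1.png

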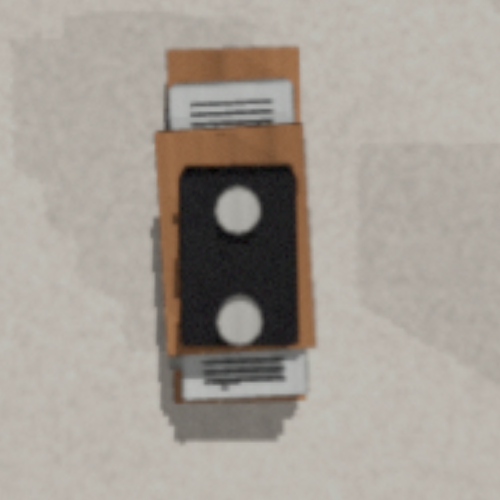

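The rectified view puts the phono box at (0.450,0.291) with yaw about 0, and the short plate at (0.449,0.293) with yaw 3.4°. Sizes match. I'll grasp the phono box.

Call:
step_arm(targets=[[[0, -0.044, -0.01, 0.2, 0, 0, -0.0026], [0, 0, 0, 0.25, 0, 0, 0], [0, 0, 0, 0.2, 0, 0, 0], [0, 0, 0, 0.12, 0, 0, 0], [0, 0, 0, 0.055, 0, 0, 0], [0, 0, 0, 0, 0, 0, 0]]])

```text
t: 3.8
ee_pos: [0.4476, 0.2942, 0.0979]
eef_rot: [-2.214, -2.229, 0.001]
ft_force: [0.2, -0.1, 0.1]
width: 0.0855
grip_force: 0.0
```

Call:
step_arm(squeeze=30, targets=[[[1, 0, 0, 0, 0, 0, 0], [1, 0, 0, 0, 0, 0, 0], [1, 0, 0, 0, 0, 0, 0], [1, 0, 0, 0, 0, 0, 0], [1, 0, 0, 0, 0, 0, 0], [1, 0, 0, 0, 0, 0, 0]]])

```text
t: 4.55
ee_pos: [0.4481, 0.2936, 0.0981]
eef_rot: [-2.215, -2.228, 0.0]
ft_force: [-0.2, -0.0, -0.8]
width: 0.0001
grip_force: 0.0
```

```bash
python3 - <<'E'
from look import *
st(); shot("wrist","w2"); a=shot("scene","x")[1]; 
w=cv2.imread("pics/w2.png")[120:420,130:430]; b=cv2.resize(a[130:230,310:440,::-1],None,fx=3,fy=3)
cv2.imwrite("pics/c2.png",np.hstack([w,b]))
E
```

```text
t 4.55 tcp [0.4481 0.2936 0.0981] tooly deg 0.32 tz [-0.  0. -1.] w 0.0001 F [-0.2 -0.  -0.8] q [0.37 0.12 1.93 0.   1.09 0.36]
```

View pics/c2.png

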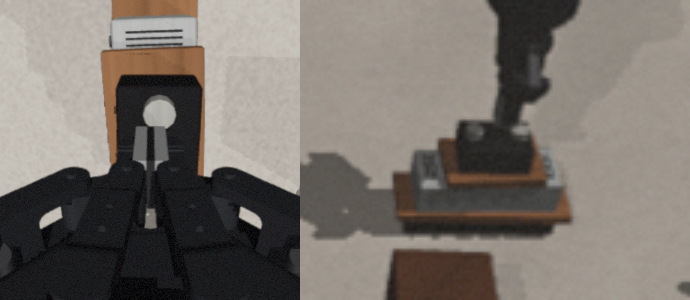

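```bash
python3 - <<'E'
from look import *
s=manip.state(); p=s["ee_pos"]; m=eyes.camera_model("wrist"); print(np.round(m["pose"],3)[:3,3]-p)
for dz in (-.019,-.006,0,.01,.03):
    for dy in (-.011,.011): print(dz,dy,proj(m,p+[0,dy,dz],True).round(0))
for n,z in (("knob",.113),("boxtop",.104)):
    print(n,at_z(m,(290,232),z,True).round(4),[at_z(m,q,z,True).round(4)[:2] for q in ((247,197),(330,197))])
ms=eyes.camera_model("scene"); print(proj(ms,p+[0,0,-.019]),proj(ms,p),proj(ms,[.45,.291,.104]))
E
python3 - <<'E'
import cv2
a=cv2.imread("pics/x.png")[110:210,330:430]; b=cv2.imread("pics/w2.png")[180:340,210:350]
import numpy as np
a=cv2.resize(a,(400,400),interpolation=cv2.INTER_CUBIC); b=cv2.resize(b,(350,400),interpolation=cv2.INTER_CUBIC)
cv2.imwrite("pics/c3.png",np.clip(np.hstack([a,b])*1.6,0,255))
E
```

```text
[-6.18836989e-05  6.73620974e-02  1.61945855e-01]
-0.019 -0.011 [279. 253.]
-0.019 0.011 [279. 218.]
-0.006 -0.011 [279. 262.]
-0.006 0.011 [279. 225.]
0 -0.011 [279. 266.]
0 0.011 [279. 229.]
0.01 -0.011 [279. 275.]
0.01 0.011 [279. 235.]
0.03 -0.011 [279. 294.]
0.03 0.011 [279. 251.]
knob [0.4532 0.3082 0.113 ] [array([0.4329, 0.3253]), array([0.4717, 0.3256])]
boxtop [0.4535 0.305  0.104 ] [array([0.432 , 0.3231]), array([0.4731, 0.3234])]
[376.065939   180.44273416] [377.24038169 175.18664086] [376.72934994 173.97223339][ WARN:0@0.045] global loadsave.cpp:1063 imwrite_ Unsupported depth image for selected encoder is fallbacked to CV_8U.
```

View pics/c3.png

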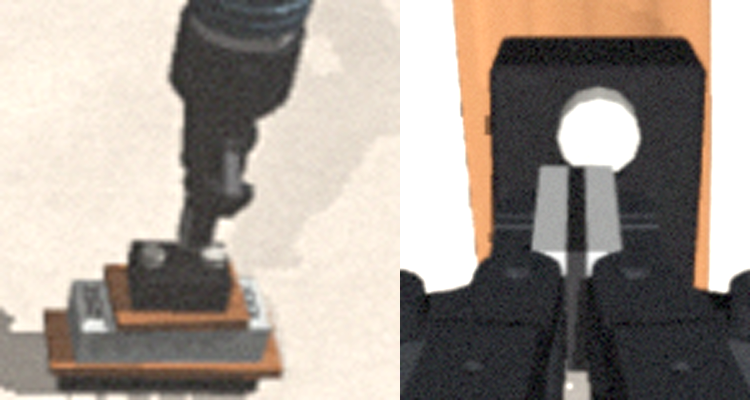

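The fingers closed on air just above the box, between its knobs. The real fingertips are therefore well above what the stated TCP implies. In the image the tip edge is at row 246, where 218 was expected, so the tips end about 25 mm higher than the text suggests. I'll open, go down about 25 mm and check the width when closing.

Call:
step_arm(targets=[[[0, 0, 0, -0.05, 0, 0, 0], [0, -0.01, 0.01, 0, 0, 0, 0], [0, 0, 0, 0, 0, 0, 0], [0, 0, 0, 0, 0, 0, 0], [0, 0, 0, 0, 0, 0, 0], [0, 0, 0, 0, 0, 0, 0]]])

```text
t: 5.4
ee_pos: [0.45, 0.2916, 0.108]
eef_rot: [-2.215, -2.228, 0.0]
ft_force: [-0.2, 0.2, 0.4]
width: 0.0857
grip_force: 0.0
```

```bash
python3 - <<'E'
from look import *
st(); m,im=shot("wrist","w3")
s=manip.state(); p=s["ee_pos"]
for dz in (-.006,.01,.02,.03): print(dz,[proj(m,p+[dx,.011,dz],True).round(0) for dx in(-.0425,.0425)])
boxes(m,im,.452,.29,[("phono",.104,dark)],.06)
cv2.imwrite("pics/c4.png",np.clip(im[130:400,100:460,::-1]*1.4,0,255).astype(np.uint8))
E
```

```text
t 5.4 tcp [0.45   0.2916 0.108 ] tooly deg 0.32 tz [-0. -0. -1.] w 0.0857 F [-0.2  0.2  0.4] q [0.36 0.1  1.92 0.   1.11 0.36]
-0.006 [array([203., 224.]), array([356., 225.])]
0.01 [array([196., 234.]), array([363., 235.])]
0.02 [array([191., 241.]), array([368., 243.])]
0.03 [array([185., 249.]), array([373., 251.])]
phono (0.4526, 0.2896, 0.0428, 0.0688, 'yaw', -0.0)
phono (0.5086, 0.2676, 0.006, 0.032, 'yaw', -0.0)
phono (0.3936, 0.2692, 0.0032, 0.028, 'yaw', -0.0)
```

View pics/c4.png

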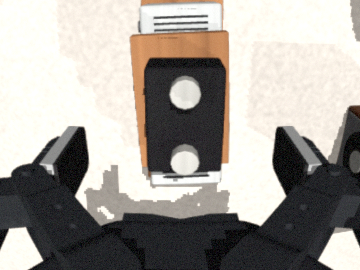

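The open fingertip corners appear at about (187,257) and (373,257), so the tips are about 39 mm higher than stated. I'll subtract 39 mm from every TCP height from here on.

Call:
step_arm(targets=[[[0, -0.01, 0.012, 0.1, 0, 0, 0], [0, 0, 0, 0.1, 0, 0, 0], [0, 0, 0, 0.04, 0, 0, 0], [0, 0, 0, 0, 0, 0, 0]]])

```text
t: 5.95
ee_pos: [0.4522, 0.2896, 0.0597]
eef_rot: [-2.215, -2.227, 0.002]
ft_force: [-0.3, 0.5, 0.2]
width: 0.0854
grip_force: 0.0
```

Call:
step_arm(squeeze=30, targets=[[[1, 0, 0, 0, 0, 0, 0], [1, 0, 0, 0, 0, 0, 0], [1, 0, 0, 0, 0, 0, 0], [1, 0, 0, 0, 0, 0, 0], [1, 0, 0, 0, 0, 0, 0]]])

```text
t: 6.58
ee_pos: [0.453, 0.2899, 0.0609]
eef_rot: [2.215, 2.227, 0.001]
ft_force: [-1.8, -0.9, 4.9]
width: 0.0432
grip_force: 31.8
```

Call:
step_arm(targets=[[[1, 0, 0, -0.1, 0, 0, 0], [1, 0, 0, -0.3, 0, 0, 0], [1, 0, 0, -0.3, 0, 0, 0], [1, -0.2, 0.02, 0, 0, 0, 0], [1, -0.3, 0.02, 0, 0, 0, 0], [1, -0.3, 0.02, 0, 0, 0, 0], [1, -0.3, 0.02, 0, 0, 0, 0], [1, -0.3, 0.02, 0, 0, 0, 0]]])

```text
t: 7.58
ee_pos: [0.4735, 0.008, 0.1995]
eef_rot: [-2.215, -2.228, 0.0]
ft_force: [-0.1, 0.2, -1.5]
width: 0.0438
grip_force: 31.6
```

Call:
step_arm(targets=[[[1, -0.3, 0.02, 0, 0, 0, 0], [1, -0.3, 0, 0, 0, 0, 0], [1, 0, 0, 0, 0, 0, 0], [1, 0, 0, 0, 0, 0, 0]]])

```text
t: 8.07
ee_pos: [0.4783, -0.1099, 0.1993]
eef_rot: [-2.215, -2.226, 0.0]
ft_force: [-0.1, 0.5, -1.6]
width: 0.0436
grip_force: 31.6
```

```bash
python3 - <<'E'
from look import *
st(); m,im=shot("wrist","w5")
for n,z in dict(psu=0,speaker_left=0,speaker_right=0).items():
    for d in spotter.landmark_of("wrist",n)[:2]: print(n,np.round(d["xy"],1),round(d["confidence"],2),np.round(at_z(m,d["xy"],z,True),3))
print("nut?")
E
```

```text
t 8.07 tcp [ 0.4783 -0.1099  0.1993] tooly deg 0.29 tz [-0.001  0.001 -1.   ] w 0.0436 F [-0.1  0.5 -1.6] q [-0.46 -0.12  1.97  0.    1.3  -0.46]
psu [274.2 111.4] 0.9 [ 0.472 -0.033  0.   ]
speaker_right [418.7 190.6] 0.9 [ 0.646 -0.12   0.   ]
speaker_right [276.  110.2] 0.66 [ 0.474 -0.032  0.   ]
nut?
```

View pics/w5.png

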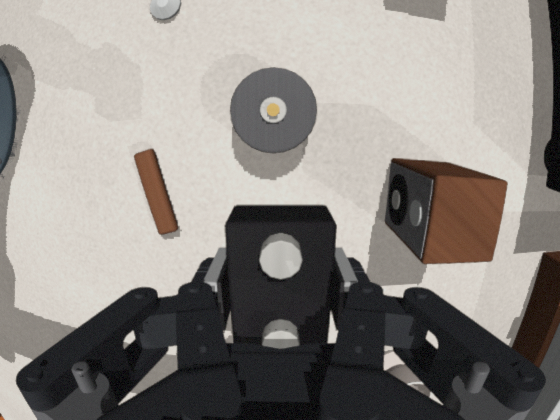

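```bash
python3 - <<'E'
from look import *
m=eyes.camera_model("wrist"); im=cv2.imread("pics/w5.png")[:,:,::-1]; s=manip.state(); p=s["ee_pos"]
print("nut",at_z(m,(273,109),.057,True).round(4))
r=rect(m,im,.05,.474,-.032,.07); g=cv2.GaussianBlur(cv2.cvtColor(np.ascontiguousarray(r),cv2.COLOR_RGB2GRAY),(5,5),0)
c=cv2.HoughCircles(g,cv2.HOUGH_GRADIENT,1.5,200,param1=80,param2=20,minRadius=98,maxRadius=112)
for a in c[0][:2]: print("circle",.474-.07+a[0]/2500,-.032+.07-a[1]/2500,a[2]/2500)
print("knob",at_z(m,(281,256),p[2]+.0525,True)-p)
E
```

```text
nut [ 0.472  -0.0314  0.057 ]
circle 0.47210002 -0.0319 0.04142
knob [0.00062376 0.01865297 0.0525    ]
```

Transformer at (0.472,-0.032); circle radius 41.4 mm matches 42. Phono box target is (0.472,0.072).

Call:
step_arm(targets=[[[1, 0.23, -0.009, 0, 0, 0, 0], [1, 0.23, -0.009, 0, 0, 0, 0], [1, 0.23, -0.008, 0, 0, 0, 0], [1, 0.226, -0.008, 0, 0, 0, 0], [1, 0, 0, 0.28, 0, 0, -0.0016], [1, 0, 0, 0.28, 0, 0, 0], [1, 0, 0, 0.28, 0, 0, 0], [1, 0, 0, 0, 0, 0, 0]]])

```text
t: 9.28
ee_pos: [0.4661, 0.0742, 0.0279]
eef_rot: [-2.202, -2.229, 0.011]
ft_force: [-0.3, 0.4, -1.2]
width: 0.0437
grip_force: 32.2
```

```bash
python3 -c "
from look import *
st()"
```

```text
t 9.28 tcp [0.4661 0.0742 0.0279] tooly deg 0.71 tz [-0.011  0.001 -1.   ] w 0.0437 F [-0.3  0.4 -1.2] q [-0.08  0.1   2.1   0.    0.95 -0.1 ]
```

Call:
step_arm(targets=[[[1, 0, 0, 0, 0, 0, 0], [1, 0, 0, 0, 0, 0, 0]]])

```text
t: 9.52
ee_pos: [0.4735, 0.073, 0.0351]
eef_rot: [2.206, 2.23, 0.006]
ft_force: [-0.4, 0.2, -2.0]
width: 0.0434
grip_force: 32.2
```

```bash
python3 -c "
from look import *
st()"
```

```text
t 9.53 tcp [0.4735 0.073  0.0351] tooly deg 0.64 tz [ 0.006 -0.001 -1.   ] w 0.0434 F [-0.4  0.2 -2. ] q [-0.08  0.09  2.1  -0.    0.95 -0.1 ]
```

Call:
step_arm(targets=[[[1, 0, -0.005, 0.08, 0, 0, 0.0036], [1, 0, 0, 0.08, 0, 0, 0], [1, 0, 0, 0.05, 0, 0, 0], [1, 0, 0, 0.02, 0, 0, 0], [1, 0, 0, 0, 0, 0, 0], [1, 0, 0, 0, 0, 0, 0]]])

```text
t: 10.28
ee_pos: [0.4703, 0.0729, -0.0138]
eef_rot: [2.222, 2.22, 0.001]
ft_force: [0.1, 0.4, -2.4]
width: 0.0433
grip_force: 32.2
```

```bash
python3 -c "
from look import *
st()"
```

```text
t 10.28 tcp [ 0.4703  0.0729 -0.0138] tooly deg -0.04 tz [ 0.001 -0.    -1.   ] w 0.0433 F [ 0.1  0.4 -2.4] q [-0.09  0.19  2.1   0.    0.84 -0.08]
```

Call:
step_arm(targets=[[[1, 0, 0.005, 0.006, 0, 0, 0], [1, 0, 0, 0, 0, 0, 0]]])

```text
t: 10.52
ee_pos: [0.4712, 0.073, -0.015]
eef_rot: [2.222, 2.22, 0.0]
ft_force: [-0.7, -0.3, -1.9]
width: 0.0433
grip_force: 32.2
```

Call:
step_arm(targets=[[[0, 0, 0, 0, 0, 0, 0], [0, 0, 0, 0, 0, 0, 0], [0, 0, 0, 0, 0, 0, 0], [0, 0, 0, 0, 0, 0, 0], [0, 0, 0, -0.1, 0, 0, 0], [0, 0, 0, -0.28, 0, 0, 0], [0, 0, 0, -0.28, 0, 0, 0], [0, 0, 0, -0.28, 0, 0, 0]]])

```text
t: 11.52
ee_pos: [0.4706, 0.073, 0.1747]
eef_rot: [2.222, 2.221, 0.0]
ft_force: [1.4, -0.1, -0.6]
width: 0.0854
grip_force: 0.0
```

Call:
step_arm(targets=[[[0, -0.1, 0, -0.1, 0, 0, 0], [0, -0.3, 0, 0, 0, 0, 0], [0, -0.3, 0, 0, 0, 0, 0], [0, -0.2, 0, 0, 0, 0, 0], [0, 0, 0, 0, 0, 0, 0], [0, 0, 0, 0, 0, 0, 0]]])

```text
t: 12.28
ee_pos: [0.4706, -0.1065, 0.1927]
eef_rot: [-2.222, -2.22, -0.0]
ft_force: [-0.4, 0.4, -0.6]
width: 0.0854
grip_force: 0.0
```

```bash
python3 - <<'E'
from look import *
st(); m,im=shot("wrist","w6")
boxes(m,im,.472,.072,[("phono",.028,dark)],.055)
for d in spotter.landmark_of("wrist","phono_center")[:2]: print(np.round(d["xy"],1),round(d["confidence"],2),np.round(at_z(m,d["xy"],.014,True),3))
for d in spotter.landmark_of("wrist","psu")[:2]: print(np.round(d["xy"],1),round(d["confidence"],2),np.round(at_z(m,d["xy"],0,True),3))
# knobs: bright circles on plane z=.037
r=rect(m,im,.037,.472,.072,.05); g=cv2.GaussianBlur(cv2.cvtColor(np.ascontiguousarray(r),cv2.COLOR_RGB2GRAY),(5,5),0)
c=cv2.HoughCircles(g,cv2.HOUGH_GRADIENT,1.5,60,param1=80,param2=15,minRadius=16,maxRadius=24)
for a in c[0][:3]: print("knob",.422+a[0]/2500,.122-a[1]/2500,a[2]/2500)
E
```

```text
t 12.28 tcp [ 0.4706 -0.1065  0.1927] tooly deg -0.04 tz [-0.     0.001 -1.   ] w 0.0854 F [-0.4  0.4 -0.6] q [-0.46 -0.14  1.99  0.    1.28 -0.46]
phono (0.4718, 0.08, 0.094, 0.1096, 'yaw', 90.0)
[280.4  19.7] 0.84 [0.471 0.069 0.014]
[281.1 111.4] 0.94 [ 0.472 -0.03   0.   ]
knob 0.47149998 0.050300002 0.0081400005
knob 0.4709 0.0899 0.00778
```

Call:
step_arm(targets=[[[0, -0.25, 0, 0, 0, 0, 0], [0, -0.3, 0, 0, 0, 0, 0], [0, -0.3, 0, 0, 0, 0, 0], [0, -0.3, 0, 0, 0, 0, 0], [0, -0.3, 0, 0, 0, 0, 0], [0, -0.15, 0, 0, 0, 0, 0], [0, 0, 0, 0, 0, 0, 0], [0, 0, 0, 0, 0, 0, 0]]])

```text
t: 13.42
ee_pos: [0.4711, -0.4255, 0.1926]
eef_rot: [-2.22, -2.222, -0.001]
ft_force: [0.0, 0.3, 1.0]
width: 0.0855
grip_force: 0.0
```

```bash
python3 - <<'E'
from look import *
st(); m,im=shot("wrist","w7")
for d in spotter.landmark_of("wrist","cork")[:2]: print(np.round(d["xy"],1),round(d["confidence"],2),np.round(at_z(m,d["xy"],0,True),3))
cork=lambda h:(h[...,1]>85)&(h[...,0]<30)
boxes(m,im,.47,-.345,[("cork",.022,cork)],.1)
r=rect(m,im,.022,.47,-.345,.1); cv2.imwrite("pics/r7.png",np.hstack([cv2.resize(im,None,fx=.535,fy=.535)[:224],r[::2,::2][:224] if 0 else cv2.resize(r,(224,224))])[:,:,::-1])
E
```

```text
t 13.43 tcp [ 0.4711 -0.4255  0.1926] tooly deg 0.05 tz [-0.     0.001 -1.   ] w 0.0855 F [0.  0.3 1. ] q [-0.91  0.23  1.62  0.    1.3  -0.91]
[284.  108.5] 0.61 [ 0.476 -0.346  0.   ]
cork (0.4756, -0.347, 0.0448, 0.128, 'yaw', -0.0)
```

View pics/r7.png

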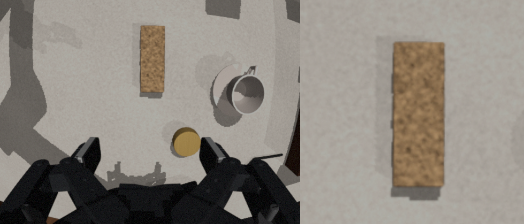

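Cork is at (0.4756,-0.347), yaw about 0, size matches. Now back to the tower.

Call:
step_arm(targets=[[[0, 0.2, 0, -0.05, 0, 0, 0], [0, 0.3, 0, -0.05, 0, 0, 0], [0, 0.3, 0, -0.05, 0, 0, 0], [0, 0.3, 0, -0.05, 0, 0, 0], [0, 0.3, 0, -0.05, 0, 0, 0], [0, 0.3, 0, 0, 0, 0, 0], [0, 0.3, 0, 0, 0, 0, 0], [0, 0.3, -0.02, 0, 0, 0, 0]]])

```text
t: 14.52
ee_pos: [0.466, 0.0358, 0.2432]
eef_rot: [2.22, 2.222, 0.001]
ft_force: [-0.5, -0.8, -0.3]
width: 0.0856
grip_force: 0.0
```

Call:
step_arm(targets=[[[0, 0.3, -0.02, 0, 0, 0, 0], [0, 0.3, -0.02, 0, 0, 0, 0], [0, 0.3, -0.02, 0, 0, 0, 0], [0, 0.3, -0.02, 0, 0, 0, 0], [0, 0.1, 0, 0, 0, 0, 0], [0, 0, 0, 0, 0, 0, 0], [0, 0, 0, 0, 0, 0, 0]]])

```text
t: 15.4
ee_pos: [0.451, 0.2921, 0.2428]
eef_rot: [2.223, 2.22, -0.001]
ft_force: [0.3, -0.1, -0.9]
width: 0.0855
grip_force: 0.0
```

```bash
cat > tow.py <<'E'
from look import *
import sys
st(); m,im=shot("wrist",sys.argv[1])
boxes(m,im,.45,.29,[("short",.076,brown),("long",.032,brown)],.12)
silver=lambda h:(h[...,1]<30)&(h[...,2]>125)
r=rect(m,im,float(sys.argv[2]),.45,.29,.12); cv2.imwrite(f"pics/r{sys.argv[1]}.png",r[:,:,::-1])
E
python3 tow.py w8 .076
```

```text
t 15.4 tcp [0.451  0.2921 0.2428] tooly deg -0.08 tz [-0.    -0.001 -1.   ] w 0.0855 F [ 0.3 -0.1 -0.9] q [ 0.36 -0.05  1.82 -0.    1.37  0.37]
short (0.4512, 0.2885, 0.0592, 0.09, 'yaw', 2.99)
short (0.451, 0.3576, 0.0125, 0.0517, 'yaw', -89.38)
long (0.4512, 0.2789, 0.0673, 0.1022, 'yaw', 2.89)
long (0.4511, 0.3573, 0.0144, 0.0585, 'yaw', -88.94)
```

View pics/rw8.png

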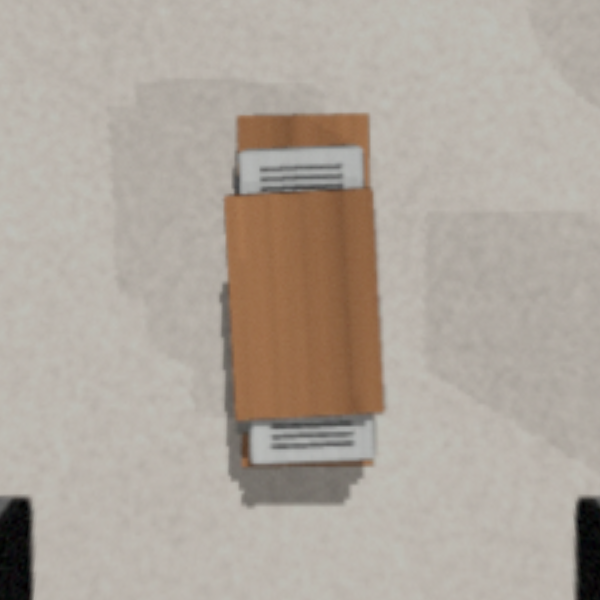

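Short plate at (0.4512,0.2885), yaw 3.0°.

Call:
step_arm(targets=[[[0, -0.018, 0.001, 0, 0, 0, -0.0171], [0, 0, 0, 0.2, 0, 0, 0], [0, 0, 0, 0.25, 0, 0, 0], [0, 0, 0, 0.25, 0, 0, 0], [0, 0, 0, 0.2, 0, 0, 0], [0, 0, 0, 0.1, 0, 0, 0], [0, 0, 0, 0.04, 0, 0, 0], [0, 0, 0, 0, 0, 0, 0]]])

```text
t: 16.45
ee_pos: [0.4517, 0.2887, 0.0352]
eef_rot: [2.163, 2.278, 0.0]
ft_force: [0.4, 0.0, -0.3]
width: 0.0853
grip_force: 0.0
```

Call:
step_arm(squeeze=25, targets=[[[1, 0, 0, 0, 0, 0, 0], [1, 0, 0, 0, 0, 0, 0], [1, 0, 0, 0, 0, 0, 0], [1, 0, 0, 0, 0, 0, 0]]])

```text
t: 16.95
ee_pos: [0.4524, 0.2897, 0.0364]
eef_rot: [2.161, 2.279, 0.003]
ft_force: [0.3, -0.6, 6.8]
width: 0.0593
grip_force: 27.9
```

```bash
python3 -c "
from look import *
st()"
```

```text
t 16.95 tcp [0.4524 0.2897 0.0364] tooly deg 3.05 tz [ 0.002  0.001 -1.   ] w 0.0593 F [ 0.3 -0.6  6.8] q [ 0.36  0.22  1.95 -0.    0.97  0.31]
```

Call:
step_arm(targets=[[[1, 0, 0, -0.1, 0, 0, 0], [1, 0, 0, -0.25, 0, 0, 0], [1, 0, 0, -0.25, 0, 0, 0.0169], [1, -0.2, 0.01, 0, 0, 0, 0], [1, -0.3, 0.01, 0, 0, 0, 0], [1, -0.3, 0.01, 0, 0, 0, 0], [1, -0.3, 0.01, 0, 0, 0, 0], [1, -0.3, 0.01, 0, 0, 0, 0]]])

```text
t: 17.95
ee_pos: [0.461, 0.0077, 0.1551]
eef_rot: [2.22, 2.221, 0.001]
ft_force: [1.4, 0.1, -1.0]
width: 0.0592
grip_force: 27.3
```

Call:
step_arm(targets=[[[1, -0.3, 0.01, 0, 0, 0, 0], [1, -0.3, 0.01, 0, 0, 0, 0], [1, -0.3, 0.01, 0, 0, 0, 0], [1, -0.3, 0.02, 0, 0, 0, 0], [1, -0.3, 0.01, 0, 0, 0, 0], [1, -0.25, 0.01, 0, 0, 0, 0], [1, 0, 0, 0, 0, 0, 0], [1, 0, 0, 0, 0, 0, 0]]])

```text
t: 18.95
ee_pos: [0.475, -0.3399, 0.1545]
eef_rot: [-2.221, -2.221, -0.001]
ft_force: [0.7, 0.3, -1.0]
width: 0.0596
grip_force: 27.3
```

```bash
python3 -c "
from look import *
st()"
```

```text
t 18.95 tcp [ 0.475  -0.3399  0.1545] tooly deg -0.0 tz [-0.001  0.001 -1.   ] w 0.0596 F [ 0.7  0.3 -1. ] q [-0.82  0.15  1.78  0.    1.21 -0.82]
```

Call:
step_arm(targets=[[[1, -0.032, 0.004, 0.2, 0, 0, 0], [1, 0, 0, 0.25, 0, 0, 0], [1, 0, 0, 0.2, 0, 0, 0], [1, 0, 0, 0.1, 0, 0, 0], [1, 0, 0, 0.05, 0, 0, 0], [1, 0, 0, 0, 0, 0, 0], [1, 0, 0, 0, 0, 0, 0]]])

```text
t: 19.82
ee_pos: [0.4771, -0.348, -0.0034]
eef_rot: [2.219, 2.219, -0.0]
ft_force: [1.9, -0.5, -0.2]
width: 0.0593
grip_force: 27.3
```

```bash
python3 -c "
from look import *
st()"
```

```text
t 19.82 tcp [ 0.4771 -0.348  -0.0034] tooly deg 0.01 tz [ 0.002 -0.002 -1.   ] w 0.0593 F [ 1.9 -0.5 -0.2] q [-0.82  0.39  1.81 -0.    0.93 -0.82]
```

Call:
step_arm(targets=[[[1, 0.004, -0.004, 0.01, 0, 0, 0], [1, 0, 0, 0, 0, 0, 0], [1, 0, 0, 0.01, 0, 0, 0], [1, 0, 0, 0, 0, 0, 0]]])

```text
t: 20.32
ee_pos: [0.4755, -0.3465, -0.0076]
eef_rot: [-2.221, -2.221, 0.0]
ft_force: [-3.9, 3.7, 10.8]
width: 0.0596
grip_force: 28.4
```

```bash
python3 -c "
from look import *
st()"
```

```text
t 20.32 tcp [ 0.4755 -0.3465 -0.0076] tooly deg -0.0 tz [-0.  0. -1.] w 0.0596 F [-3.9  3.7 10.8] q [-0.82  0.4   1.82 -0.    0.92 -0.82]
```

Contact at TCP z -0.0076. I'll release, lift, back off toward -y and check.

Call:
step_arm(targets=[[[0, 0, 0, 0, 0, 0, 0], [0, 0, 0, 0, 0, 0, 0], [0, 0, 0, 0, 0, 0, 0], [0, 0, 0, -0.1, 0, 0, 0], [0, 0, 0, -0.28, 0, 0, 0], [0, 0, 0, -0.28, 0, 0, 0], [0, 0, 0, -0.28, 0, 0, 0]]])

```text
t: 21.2
ee_pos: [0.4753, -0.3462, 0.1823]
eef_rot: [2.22, 2.22, -0.0]
ft_force: [-0.5, -0.6, -0.6]
width: 0.0855
grip_force: 0.0
```

Call:
step_arm(targets=[[[0, -0.15, 0, 0, 0, 0, 0], [0, -0.2, 0, 0, 0, 0, 0], [0, -0.1, 0, 0, 0, 0, 0], [0, 0, 0, 0, 0, 0, 0], [0, 0, 0, 0, 0, 0, 0]]])

```text
t: 21.82
ee_pos: [0.4753, -0.4351, 0.1788]
eef_rot: [-2.22, -2.221, -0.001]
ft_force: [0.4, 0.3, -0.1]
width: 0.0855
grip_force: 0.0
```

```bash
python3 - <<'E'
from look import *
st(); m,im=shot("wrist","w9")
boxes(m,im,.4756,-.347,[("plate",.032,brown)],.08)
E
```

```text
t 21.82 tcp [ 0.4753 -0.4351  0.1788] tooly deg 0.03 tz [-0.     0.001 -1.   ] w 0.0855 F [ 0.4  0.3 -0.1] q [-0.92  0.26  1.6   0.    1.28 -0.92]
plate (0.4756, -0.3478, 0.0592, 0.124, 'yaw', -0.0)
```

Call:
step_arm(targets=[[[0, 0.2, 0, -0.05, 0, 0, 0], [0, 0.3, 0, -0.05, 0, 0, 0], [0, 0.3, 0, -0.05, 0, 0, 0], [0, 0.3, 0, -0.05, 0, 0, 0], [0, 0.3, 0, -0.05, 0, 0, 0], [0, 0.3, 0, -0.05, 0, 0, 0], [0, 0.3, 0, 0, 0, 0, 0], [0, 0.3, -0.025, 0, 0, 0, 0]]])

```text
t: 22.88
ee_pos: [0.4694, 0.0265, 0.2391]
eef_rot: [2.22, 2.222, 0.001]
ft_force: [1.1, 0.1, 0.0]
width: 0.0855
grip_force: 0.0
```

Call:
step_arm(targets=[[[0, 0.3, -0.025, 0, 0, 0, 0], [0, 0.3, -0.025, 0, 0, 0, 0], [0, 0.3, -0.025, 0, 0, 0, 0], [0, 0.3, -0.025, 0, 0, 0, 0], [0, 0.15, 0, 0, 0, 0, 0], [0, 0, 0, 0, 0, 0, 0], [0, 0, 0, 0, 0, 0, 0]]])

```text
t: 23.75
ee_pos: [0.4497, 0.2934, 0.2387]
eef_rot: [2.221, 2.222, -0.001]
ft_force: [-0.6, -0.5, -1.2]
width: 0.0852
grip_force: 0.0
```

```bash
python3 tow.py w10 .066; python3 - <<'E'
from look import *
m=eyes.camera_model("wrist"); im=cv2.imread("pics/w10.png")[:,:,::-1]
# body mask: silver or vents inside plate area
r=rect(m,im,.066,.45,.29,.1); h=cv2.cvtColor(r,cv2.COLOR_RGB2HSV).astype(int); v=h[...,2]
for y in (-60,-40,0,40,60): 
    row=250+int(y*2.5); print(y,[tuple(h[row,c]) for c in range(170,331,8)][:0], np.where(h[row,:,1]<30)[0][[0]] )
E
```

```text
t 23.75 tcp [0.4497 0.2934 0.2387] tooly deg 0.02 tz [-0. -0. -1.] w 0.0852 F [-0.6 -0.5 -1.2] q [ 0.37 -0.04  1.82 -0.    1.36  0.37]
short (0.4508, 0.3577, 0.0129, 0.0514, 'yaw', -88.9)
long (0.4512, 0.3572, 0.0148, 0.0584, 'yaw', -89.48)
-60 [] [0]
-40 [] [0]
0 [] [0]
40 [] [0]
60 [] [0]
```

View pics/rw10.png

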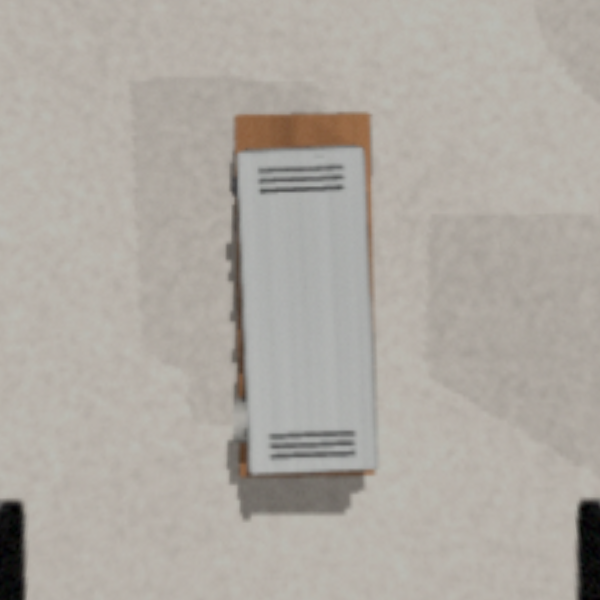

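Amplifier top corners are at (239,151), (364,148), (377,470) and (250,474), giving a centre of (0.453,0.2857) and yaw of about 2.1°. Its knob is on the robot-facing side.

Call:
step_arm(targets=[[[0, -0.038, 0.016, 0, 0, 0, -0.0117], [0, 0, 0, 0.2, 0, 0, 0], [0, 0, 0, 0.25, 0, 0, 0], [0, 0, 0, 0.25, 0, 0, 0], [0, 0, 0, 0.2, 0, 0, 0], [0, 0, 0, 0.15, 0, 0, 0], [0, 0, 0, 0.05, 0, 0, 0], [0, 0, 0, 0, 0, 0, 0]]])

```text
t: 24.8
ee_pos: [0.4537, 0.2856, 0.0191]
eef_rot: [-2.181, -2.261, 0.0]
ft_force: [0.7, -0.2, -0.6]
width: 0.0852
grip_force: 0.0
```

Call:
step_arm(squeeze=45, targets=[[[1, 0, 0, 0, 0, 0, 0], [1, 0, 0, 0, 0, 0, 0], [1, 0, 0, 0, 0, 0, 0], [1, 0, 0, 0, 0, 0, 0], [1, 0, 0, 0, 0, 0, 0]]])

```text
t: 25.42
ee_pos: [0.454, 0.2865, 0.0204]
eef_rot: [2.18, 2.262, 0.001]
ft_force: [-2.6, -0.4, 6.4]
width: 0.0514
grip_force: 49.9
```

```bash
python3 -c "
from look import *
st()"
```

```text
t 25.43 tcp [0.454  0.2865 0.0204] tooly deg 2.11 tz [ 0.001  0.    -1.   ] w 0.0514 F [-2.6 -0.4  6.4] q [0.35 0.25 1.95 0.   0.94 0.31]
```

Call:
step_arm(targets=[[[1, 0, 0, -0.1, 0, 0, 0], [1, 0, 0, -0.28, 0, 0, 0], [1, 0, 0, -0.28, 0, 0, 0.0117], [1, -0.2, 0, -0.28, 0, 0, 0], [1, -0.3, 0, -0.2, 0, 0, 0], [1, -0.25, 0, 0, 0, 0, 0], [1, -0.08, 0, 0, 0, 0, 0], [1, 0, 0, 0, 0, 0, 0]]])

```text
t: 26.42
ee_pos: [0.453, 0.1314, 0.2357]
eef_rot: [-2.223, -2.219, 0.001]
ft_force: [0.9, -0.1, -4.7]
width: 0.0511
grip_force: 49.5
```

Call:
step_arm(targets=[[[1, 0, 0, 0, 0, 0, 0], [1, 0, 0, 0, 0, 0, 0]]])

```text
t: 26.68
ee_pos: [0.4532, 0.1328, 0.236]
eef_rot: [-2.219, -2.223, 0.001]
ft_force: [-0.3, 0.3, -4.0]
width: 0.0512
grip_force: 49.5
```

```bash
cat > spk.py <<'E'
from look import *
import sys
st(); m,im=shot("wrist",sys.argv[1]); x,y=map(float,sys.argv[3:5])
for d in spotter.landmark_of("wrist",sys.argv[2])[:2]: print(np.round(d["xy"],1),round(d["confidence"],2),np.round(at_z(m,d["xy"],0,True),4))
r=rect(m,im,.12,x,y,.08); cv2.imwrite(f"pics/r{sys.argv[1]}.png",r[:,:,::-1])
E
python3 spk.py w11 speaker_left .653 .219
```

```text
t 26.68 tcp [0.4532 0.1328 0.236 ] tooly deg 0.1 tz [-0.001  0.    -1.   ] w 0.0512 F [-0.3  0.3 -4. ] q [ 0.04 -0.21  1.97  0.    1.38  0.04]
[432.7 112.6] 0.61 [0.6516 0.2188 0.    ]
```

Call:
step_arm(targets=[[[1, -0.2, 0, 0, 0, 0, 0], [1, -0.3, 0, 0, 0, 0, 0], [1, -0.3, 0, 0, 0, 0, 0], [1, -0.3, 0, 0, 0, 0, 0], [1, -0.3, 0, 0, 0, 0, 0], [1, -0.3, 0, 0, 0, 0, 0], [1, 0, 0, 0, 0, 0, 0], [1, 0, 0, 0, 0, 0, 0]]])

```text
t: 27.78
ee_pos: [0.4535, -0.2077, 0.2361]
eef_rot: [-2.221, -2.221, -0.0]
ft_force: [-0.3, -0.3, -4.2]
width: 0.0511
grip_force: 49.5
```

Call:
step_arm(targets=[[[1, 0, 0, 0, 0, 0, 0], [1, 0, 0, 0, 0, 0, 0]]])

```text
t: 28.02
ee_pos: [0.4537, -0.2071, 0.2365]
eef_rot: [2.219, 2.223, 0.0]
ft_force: [0.6, -0.5, -4.1]
width: 0.0512
grip_force: 49.5
```

```bash
python3 spk.py w12 speaker_right .648 -.121; python3 -c "
import cv2,numpy as np
cv2.imwrite('pics/spk.png',np.hstack([cv2.imread('pics/rw11.png'),cv2.imread('pics/rw12.png')]))"
```

```text
t 28.02 tcp [ 0.4537 -0.2071  0.2365] tooly deg 0.11 tz [ 0. -0. -1.] w 0.0512 F [ 0.6 -0.5 -4.1] q [-0.66 -0.14  1.91  0.    1.37 -0.66]
[429.6 110. ] 0.72 [ 0.6477 -0.118   0.    ]
```

View pics/spk.png

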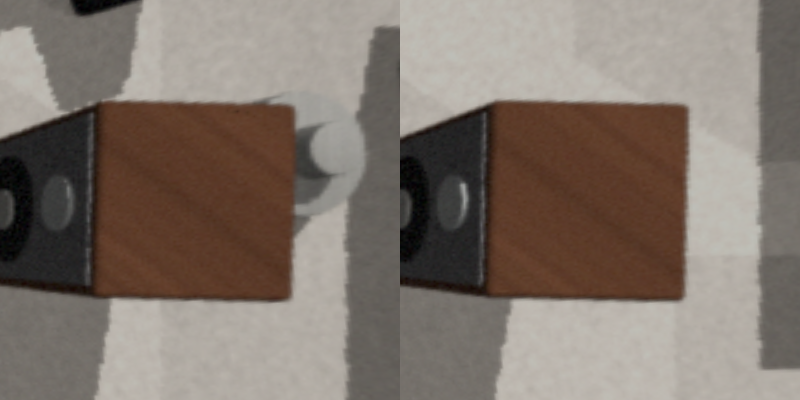

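Rectified speaker tops: the left centre is at (0.650,0.219) and the right at (0.643,-0.121), 340 mm apart, so the line is at about -1.2° yaw and the midpoint is (0.6465,0.049). I'll carry the amplifier there.

Call:
step_arm(targets=[[[1, 0.2, 0.15, 0, 0, 0, 0], [1, 0.22, 0.165, 0, 0, 0, 0], [1, 0.22, 0.165, 0, 0, 0, 0], [1, 0.22, 0.165, 0, 0, 0, 0], [1, 0.22, 0.165, 0, 0, 0, 0], [1, 0.2, 0.15, 0, 0, 0, 0.0073], [1, 0, 0, 0, 0, 0, 0], [1, 0, 0, 0, 0, 0, 0]]])

```text
t: 29.12
ee_pos: [0.6451, 0.048, 0.236]
eef_rot: [-2.246, -2.196, 0.001]
ft_force: [-0.3, -0.4, -3.6]
width: 0.0515
grip_force: 50.0
```

```bash
python3 -c "
from look import *
st()"
```

```text
t 29.12 tcp [0.6451 0.048  0.236 ] tooly deg -1.27 tz [-0.001 -0.    -1.   ] w 0.0515 F [-0.3 -0.4 -3.6] q [-0.1   0.22  1.54 -0.    1.38 -0.08]
```

Correct +1.5 mm in x and +1.7 mm in y, then descend 0.245.

Call:
step_arm(targets=[[[1, 0.008, 0.007, 0.2, 0, 0, 0], [1, 0, 0, 0.25, 0, 0, 0], [1, 0, 0, 0.25, 0, 0, 0], [1, 0, 0, 0.2, 0, 0, 0], [1, 0, 0, 0.15, 0, 0, 0], [1, 0, 0, 0.1, 0, 0, 0], [1, 0, 0, 0.05, 0, 0, 0], [1, 0, 0, 0, 0, 0, 0]]])

```text
t: 30.12
ee_pos: [0.647, 0.0491, -0.0034]
eef_rot: [2.247, 2.195, 0.0]
ft_force: [-0.2, 0.4, -4.2]
width: 0.0513
grip_force: 49.8
```

Call:
step_arm(targets=[[[1, 0, 0, 0, 0, 0, 0], [1, 0, 0, 0, 0, 0, 0]]])

```text
t: 30.38
ee_pos: [0.6479, 0.0494, -0.0022]
eef_rot: [2.246, 2.195, 0.002]
ft_force: [0.1, -0.7, -4.4]
width: 0.0512
grip_force: 49.8
```

```bash
python3 -c "
from look import *
st()"
```

```text
t 30.38 tcp [ 0.6479  0.0494 -0.0022] tooly deg -1.31 tz [ 0.002 -0.    -1.   ] w 0.0512 F [ 0.1 -0.7 -4.4] q [-0.1   0.5   1.65  0.    0.98 -0.08]
```

Call:
step_arm(targets=[[[1, 0, -0.005, 0.025, 0, 0, 0], [1, 0, 0, 0.015, 0, 0, 0], [1, 0, 0, 0, 0, 0, 0], [1, 0, 0, 0, 0, 0, 0]]])

```text
t: 30.88
ee_pos: [0.646, 0.0495, -0.0115]
eef_rot: [-2.247, -2.196, -0.0]
ft_force: [-0.1, 0.1, -2.5]
width: 0.051
grip_force: 50.3
```

Call:
step_arm(targets=[[[1, 0, 0, 0.01, 0, 0, 0], [1, 0, 0, 0, 0, 0, 0]]])

```text
t: 31.12
ee_pos: [0.646, 0.0495, -0.0115]
eef_rot: [-2.246, -2.196, 0.001]
ft_force: [-8.5, -0.8, 11.5]
width: 0.0511
grip_force: 51.8
```

Contact. Release and retreat up, then look from the -y side.

Call:
step_arm(targets=[[[0, 0, 0, -0.005, 0, 0, 0], [0, 0, 0, 0, 0, 0, 0], [0, 0, 0, 0, 0, 0, 0], [0, 0, 0, 0, 0, 0, 0], [0, 0, 0, -0.1, 0, 0, 0], [0, 0, 0, -0.28, 0, 0, 0], [0, 0, 0, -0.28, 0, 0, 0], [0, 0, 0, -0.28, 0, 0, 0]]])

```text
t: 32.12
ee_pos: [0.646, 0.0494, 0.179]
eef_rot: [2.246, 2.195, 0.002]
ft_force: [0.4, -0.3, 0.3]
width: 0.086
grip_force: 0.0
```

Call:
step_arm(targets=[[[0, -0.1, 0, -0.28, 0, 0, 0], [0, -0.2, -0.05, 0, 0, 0, -0.0073], [0, -0.15, -0.05, 0, 0, 0, 0], [0, 0, 0, 0, 0, 0, 0], [0, 0, 0, 0, 0, 0, 0]]])

```text
t: 32.75
ee_pos: [0.6247, -0.0399, 0.2323]
eef_rot: [2.221, 2.221, 0.001]
ft_force: [-0.1, -0.3, 1.3]
width: 0.0854
grip_force: 0.0
```

```bash
python3 - <<'E'
from look import *
st(); m,im=shot("wrist","w13")
r=rect(m,im,.034,.6465,.049,.1); cv2.imwrite("pics/r13.png",r[:,:,::-1])
E
```

```text
t 32.75 tcp [ 0.6247 -0.0399  0.2323] tooly deg 0.0 tz [ 0.001  0.    -1.   ] w 0.0854 F [-0.1 -0.3  1.3] q [-0.24  0.17  1.61  0.    1.36 -0.24]
```

View pics/r13.png

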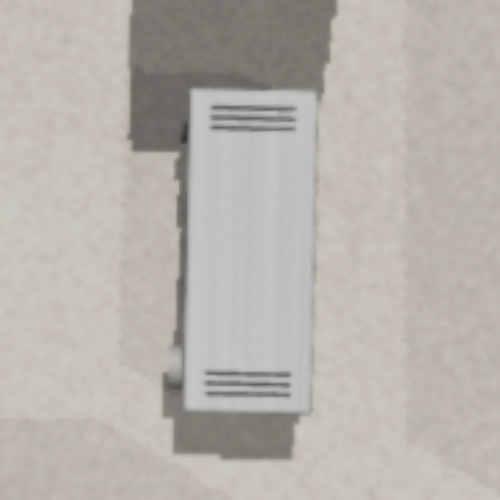

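Amplifier corners are at (190,89), (317,90), (311,412) and (184,410), so it stands at (0.6467,0.0489) with yaw -1.1°, as wanted. Now the long plate.

Call:
step_arm(targets=[[[0, 0.25, -0.13, 0, 0, 0, 0], [0, 0.27, -0.145, 0, 0, 0, 0], [0, 0.27, -0.145, 0, 0, 0, 0], [0, 0.27, -0.145, 0, 0, 0, 0], [0, 0.27, -0.145, 0, 0, 0, 0], [0, 0.25, -0.145, 0, 0, 0, 0], [0, 0, 0, 0, 0, 0, 0], [0, 0, 0, 0, 0, 0, 0]]])

```text
t: 33.8
ee_pos: [0.4534, 0.2762, 0.2316]
eef_rot: [2.219, 2.223, 0.0]
ft_force: [0.6, -0.7, 1.3]
width: 0.0854
grip_force: 0.0
```

```bash
python3 tow.py w14 .032
```

```text
t 33.8 tcp [0.4534 0.2762 0.2316] tooly deg 0.09 tz [ 0. -0. -1.] w 0.0854 F [ 0.6 -0.7  1.3] q [ 0.33 -0.05  1.84 -0.    1.35  0.33]
short (0.4518, 0.2922, 0.0521, 0.1396, 'yaw', 0.71)
long (0.4517, 0.2851, 0.0594, 0.1589, 'yaw', 0.83)
```

Call:
step_arm(targets=[[[0, 0.044, -0.008, 0.1, 0, 0, -0.0041], [0, 0, 0, 0.25, 0, 0, 0], [0, 0, 0, 0.25, 0, 0, 0], [0, 0, 0, 0.25, 0, 0, 0], [0, 0, 0, 0.2, 0, 0, 0], [0, 0, 0, 0.1, 0, 0, 0], [0, 0, 0, 0.05, 0, 0, 0], [0, 0, 0, 0, 0, 0, 0]]])

```text
t: 34.85
ee_pos: [0.4524, 0.2839, -0.0087]
eef_rot: [-2.208, -2.234, 0.001]
ft_force: [0.2, -0.5, 0.7]
width: 0.0853
grip_force: 0.0
```

Call:
step_arm(targets=[[[0, 0, 0, 0, 0, 0, 0], [0, 0, 0, 0, 0, 0, 0]]])

```text
t: 35.1
ee_pos: [0.4528, 0.2848, -0.0075]
eef_rot: [2.207, 2.235, 0.003]
ft_force: [-0.3, -0.8, 0.3]
width: 0.0856
grip_force: 0.0
```

```bash
python3 -c "
from look import *
st()"
```

```text
t 35.1 tcp [ 0.4528  0.2848 -0.0075] tooly deg 0.73 tz [ 0.002  0.001 -1.   ] w 0.0856 F [-0.3 -0.8  0.3] q [ 0.35  0.3   1.96 -0.    0.89  0.34]
```

Call:
step_arm(squeeze=30, targets=[[[0, 0, -0.004, 0.01, 0, 0, 0], [1, 0, 0, 0, 0, 0, 0], [1, 0, 0, 0, 0, 0, 0], [1, 0, 0, 0, 0, 0, 0], [1, 0, 0, 0, 0, 0, 0]]])

```text
t: 35.72
ee_pos: [0.4512, 0.2846, -0.0104]
eef_rot: [-2.207, -2.236, -0.0]
ft_force: [-1.7, -0.4, 2.8]
width: 0.059
grip_force: 32.8
```

```bash
python3 -c "
from look import *
st()"
```

```text
t 35.73 tcp [ 0.4512  0.2846 -0.0104] tooly deg 0.74 tz [ 0.  0. -1.] w 0.059 F [-1.7 -0.4  2.8] q [0.35 0.3  1.96 0.   0.88 0.34]
```

Call:
step_arm(targets=[[[1, 0, 0, -0.1, 0, 0, 0], [1, 0, 0, -0.28, 0, 0, 0], [1, 0, 0, -0.28, 0, 0, 0.0041], [1, -0.2, 0.01, -0.1, 0, 0, 0], [1, -0.3, 0.01, 0, 0, 0, 0], [1, -0.3, 0.01, 0, 0, 0, 0], [1, -0.3, 0.01, 0, 0, 0, 0], [1, -0.3, 0.01, 0, 0, 0, 0]]])

```text
t: 36.72
ee_pos: [0.4608, 0.0026, 0.1413]
eef_rot: [2.221, 2.221, 0.0]
ft_force: [0.4, -0.6, -1.5]
width: 0.0588
grip_force: 33.0
```

Call:
step_arm(targets=[[[1, -0.3, 0.01, 0, 0, 0, 0], [1, -0.3, 0.01, 0, 0, 0, 0], [1, -0.3, 0.01, 0, 0, 0, 0], [1, -0.3, 0.02, 0, 0, 0, 0], [1, -0.3, 0.02, 0, 0, 0, 0], [1, -0.25, 0.01, 0, 0, 0, 0], [1, 0, 0, 0, 0, 0, 0], [1, 0, 0, 0, 0, 0, 0]]])

```text
t: 37.72
ee_pos: [0.4767, -0.345, 0.1406]
eef_rot: [-2.221, -2.22, -0.0]
ft_force: [-0.1, 0.5, -0.2]
width: 0.0592
grip_force: 33.0
```

```bash
python3 -c "
from look import *
st()
# short plate y extent from w9, outside the cork's width
im=cv2.imread('pics/w9.png')[:,:,::-1]; m=eyes.camera_model('wrist'); P=np.array(m['pose']); P[:3,3]=[.4752,-.4351+.0674,.1788+.162]; m['pose']=P
r=rect(m,im,.032,.4756,-.347,.08); b=brown(cv2.cvtColor(r,cv2.COLOR_RGB2HSV).astype(int))
for dx in(-.0265,.0265):
    k=np.where(b[:,int((.08+dx)*2500)])[0]; print(dx,-.347+.08-k[[0,-1]]/2500)
"
```

```text
t 37.73 tcp [ 0.4767 -0.345   0.1406] tooly deg -0.01 tz [-0.001  0.001 -1.   ] w 0.0592 F [-0.1  0.5 -0.2] q [-0.82  0.18  1.77  0.    1.19 -0.82]
-0.0265 [-0.303  -0.3922]
0.0265 [-0.303  -0.3914]
```

Call:
step_arm(targets=[[[1, -0.0125, -0.005, 0.15, 0, 0, 0], [1, 0, 0, 0.2, 0, 0, 0], [1, 0, 0, 0.18, 0, 0, 0], [1, 0, 0, 0.1, 0, 0, 0], [1, 0, 0, 0.04, 0, 0, 0], [1, 0, 0, 0, 0, 0, 0], [1, 0, 0, 0, 0, 0, 0], [1, 0, 0, 0, 0, 0, 0]]])

```text
t: 38.72
ee_pos: [0.4766, -0.3486, 0.0084]
eef_rot: [2.22, 2.22, -0.0]
ft_force: [-0.2, -0.3, -0.5]
width: 0.0593
grip_force: 35.2
```

```bash
python3 -c "
from look import *
st()"
```

```text
t 38.73 tcp [ 0.4766 -0.3486  0.0084] tooly deg -0.0 tz [ 0.001 -0.001 -1.   ] w 0.0593 F [-0.2 -0.3 -0.5] q [-0.82  0.37  1.81 -0.    0.95 -0.82]
```

Call:
step_arm(targets=[[[1, 0.003, -0.004, 0.015, 0, 0, 0], [1, 0, 0, 0.01, 0, 0, 0], [1, 0, 0, 0, 0, 0, 0], [1, 0, 0, 0, 0, 0, 0]]])

```text
t: 39.22
ee_pos: [0.4758, -0.3484, 0.0038]
eef_rot: [2.22, 2.22, -0.001]
ft_force: [-2.6, 0.1, 6.6]
width: 0.0594
grip_force: 36.4
```

```bash
python3 -c "
from look import *
st()"
```

```text
t 39.23 tcp [ 0.4758 -0.3484  0.0038] tooly deg -0.01 tz [ 0.001 -0.002 -1.   ] w 0.0594 F [-2.6  0.1  6.6] q [-0.82  0.38  1.82 -0.    0.94 -0.82]
```

Call:
step_arm(targets=[[[1, 0, 0, 0, 0, 0, 0], [1, 0, 0, 0, 0, 0, 0]]])

```text
t: 39.48
ee_pos: [0.4759, -0.3484, 0.0038]
eef_rot: [2.22, 2.22, -0.001]
ft_force: [-1.6, 0.1, 6.1]
width: 0.0594
grip_force: 36.4
```

Call:
step_arm(targets=[[[1, 0.002, 0, 0.01, 0, 0, 0], [1, 0, 0, 0, 0, 0, 0], [1, 0, 0, 0, 0, 0, 0]]])

```text
t: 39.85
ee_pos: [0.4756, -0.3483, 0.0018]
eef_rot: [2.22, 2.22, -0.002]
ft_force: [-3.0, -1.1, 5.0]
width: 0.0591
grip_force: 36.3
```

Call:
step_arm(targets=[[[1, 0.002, 0, 0.01, 0, 0, 0], [1, 0, 0, 0, 0, 0, 0]]])

```text
t: 40.1
ee_pos: [0.4755, -0.3483, 0.0003]
eef_rot: [2.22, 2.221, -0.003]
ft_force: [-4.7, -1.0, 8.7]
width: 0.0592
grip_force: 36.9
```

```bash
python3 - <<'E'
from look import *
st(); _,im=shot("wrist","w15"); _,b=shot("scene","s15")
cv2.imwrite("pics/c15.png",np.hstack([cv2.resize(im[150:350,180:380],(400,400)),cv2.resize(b[150:250,90:190],(400,400),interpolation=cv2.INTER_CUBIC)])[:,:,::-1])
E
```

```text
t 40.1 tcp [ 4.755e-01 -3.483e-01  3.000e-04] tooly deg 0.03 tz [ 0.    -0.003 -1.   ] w 0.0592 F [-4.7 -1.   8.7] q [-0.82  0.39  1.82 -0.    0.94 -0.82]
```

View pics/c15.png

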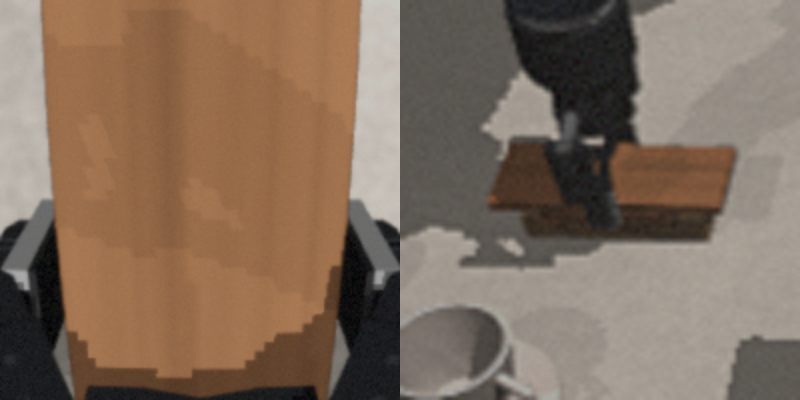

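The plate looks level on the stack, with the finger at the side. I'll release and check.

Call:
step_arm(targets=[[[0, 0, 0, 0, 0, 0, 0], [0, 0, 0, 0, 0, 0, 0], [0, 0, 0, 0, 0, 0, 0], [0, 0, 0, 0, 0, 0, 0], [0, 0, 0, -0.1, 0, 0, 0], [0, 0, 0, -0.28, 0, 0, 0], [0, 0, 0, -0.28, 0, 0, 0], [0, 0, 0, -0.28, 0, 0, 0]]])

```text
t: 41.2
ee_pos: [0.4754, -0.3466, 0.1899]
eef_rot: [2.22, 2.22, -0.0]
ft_force: [0.7, -0.6, 0.9]
width: 0.0857
grip_force: 0.0
```

Call:
step_arm(targets=[[[0, -0.15, 0, 0, 0, 0, 0], [0, -0.2, 0, 0, 0, 0, 0], [0, -0.1, 0, 0, 0, 0, 0], [0, 0, 0, 0, 0, 0, 0], [0, 0, 0, 0, 0, 0, 0]]])

```text
t: 41.82
ee_pos: [0.4754, -0.4355, 0.1863]
eef_rot: [-2.22, -2.221, -0.001]
ft_force: [0.1, 0.4, 0.0]
width: 0.0856
grip_force: 0.0
```

```bash
python3 - <<'E'
from look import *
st(); m,im=shot("wrist","w16"); _,b=shot("scene","s16"); mt,t=shot("top","t16")
boxes(m,im,.4756,-.347,[("long",.042,brown)],.11)
w=cv2.resize(im[:300,150:450],(400,400)); s=cv2.resize(b[170:250,80:200],(400,267),interpolation=cv2.INTER_CUBIC)
cv2.imwrite("pics/c16.png",np.hstack([w,np.vstack([s,np.zeros((133,400,3),np.uint8)])])[:,:,::-1])
E
```

```text
t 41.83 tcp [ 0.4754 -0.4355  0.1863] tooly deg 0.03 tz [-0.     0.001 -1.   ] w 0.0856 F [0.1 0.4 0. ] q [-0.92  0.26  1.59  0.    1.29 -0.92]
long (0.4758, -0.3476, 0.0596, 0.1588, 'yaw', -0.0)
```

View pics/c16.png

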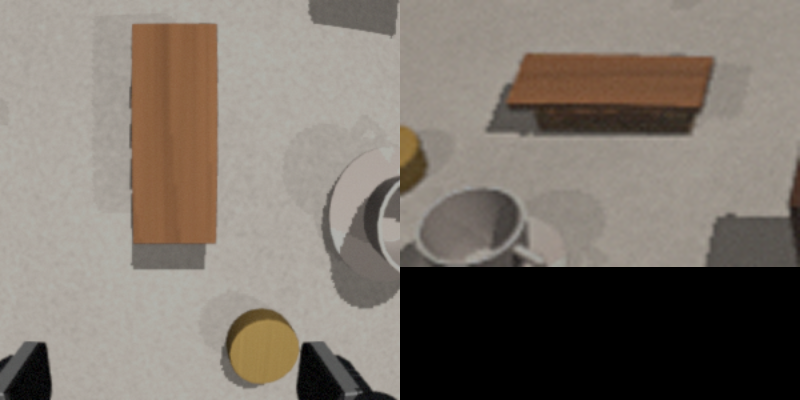

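```bash
python3 -c "
from look import *
print(manip.hand_in())"
```

```text
the job is handed in; nothing more can be done
None
```

I laid the tower out as asked and handed it in at about 42 s: the phono box is left of the transformer, the amplifier is midway between the speakers, and both plates are piled on the cork (long on short); every placing was checked by wrist camera, except that the short plate was last seen before the long one covered it, and no final picture was taken to confirm the cup, which the arm never went near.

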